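# Angle the instrument box past the bench post into its rack bay

### The arm

A 6-joint arm with a two-finger parallel gripper is mounted at the origin on the work surface. World frame = base frame: x ahead of the robot, y to its left, z up, the work surface at z = 0. Lengths are in m, angles in rad, forces in N, time in s.
With the tool pointing down it reaches from about 0.35 to 0.875 m from the base axis. Payload 4.2 kg.
Tool frame: the origin (TCP) lies on the front face of the gripper's body, between the roots of the fingers; the fingertips stand 73 mm ahead of it and the grasp point (between the pads) lies 54 mm ahead of it; z points along the fingers, y is the line along which they close (so a half turn about z gives the same grasp; the last joint's range is limited). The gripper opens to 85 mm and grips with 20 to 120 N. Pads are 22 mm wide; open, the fingers measure 114 mm over their backs; the gripper's body (76 mm by 85 mm) begins 54 mm behind the grasp point. The pads swing forward as they close: fully open they stand 13 mm farther back than shut.
Start: joints at [-0.977, 0.385, 0.008, 0, -1.194, -0.259], TCP at [0.205, -0.59, 0.304] pointing down, gripper open.
Joint ranges: [-3.14, 3.14], [-1.21, 2.06], [-1.07, 1.41], [-3.16, 2.05], [-2.99, -0.16], [-3.1, 3.1]. Speed limits (rad/s): [2.79, 2.79, 3.14, 3.14, 3.14, 3.14].

### API

Orientations are given as a unit quaternion [x, y, z, w].
In Python, from workcell import bot, read_camera gives the robot as it stands.
- The arm moves only by the tool jog_arm, never from a script. Its argument "increments" is a list of rows, each a list of 4 numbers: the shift along the tool's x, y, z in units of 0.08 m (1.0 is 0.08 m), then the turn about the tool's z in units of 0.5 rad (1.0 is 0.5 rad). A call has exactly 8 rows; each row is the pose to reach, as a shift and turn from the pose commanded when the call began, along the tool's axes at that moment; what a row does not reach only later rows make up. A row lasts 1/10 s, in which the tool goes at most 50 mm and 8.59 degrees, less where a joint would pass 70% of its speed; a pose out of reach is approached as far as the arm can. A call with a number of a shift or a turn outside -1 to 1 is refused whole. A call with a gripper value outside its range is refused whole. "gripper" is the gripper's target within -1 to 1 (fully open at 1, half-way at 0, shut at -1), set as the call begins (left out, the last holds). The fingers move at their own pace and stop on an object; "squeeze" is the grip in N (left out, the last holds). Time passes only in rows, so rows that repeat a pose let the fingers close, or fill a call up. It gives the time, the measured TCP pose, the force, the opening and the grip force at its end, in the units of the state.
- bot.read_state(): the state, without advancing time (a new reading comes with each control period).
- read_camera(name): name is "scene" or "top" or "wrist"; returns a dict with "image" (384x512x3 uint8, red, green, blue), "mtx" (3x3 intrinsics, pixels), "origin" and "orientation" of the camera in the world. Camera axes: x right, y up, looking along -z (the intrinsics and any distortion apply to the point x, -y, -z); pixel columns grow to the right and rows downward; lengths in m; the calibration is good to about 2 mm. A picture is of the moment at which its call begins. There is no depth.
- bot.finish_job(): hands the job in; it is judged then, once.
The state is a dict: "t": time; "joint_positions": joint angles; "qvel": joint speeds; "tau": joint torques, N m; "tool_pos": TCP position; "ee_rot": TCP orientation; "wrist_force": force on the tool from outside, world axes, zero at the start; "wrist_torque": the same for the moment, N m; "width": finger opening in m; "gripper_force": force on a finger pad.
Only numpy, scipy, OpenCV 4.12 (cv2) and the standard library are available. Lean on these libraries where they do the work, as an engineer would, in place of code of your own. Each camera call takes 0.05 s, during which the arm holds its last target. There are 200 camera calls.

### The job

Put the loose steel instrument box away in the empty bay of the white rack: push it along the bench with the fingertips, one end and then the other as needed, so that it goes in at an angle past the mounting post, and finish with it straight in the bay and fully home against the back wall. Push gently and keep the box flat on the bench: never pinch, lift or tip it, and do not disturb the other things on the bench.

Things in the scene. Friction and masses are not known exactly. Their poses are not given: they have to be found in the camera images.
- instrument_box: The loose stainless steel instrument box to put away, lid shut, flat on the bench, on the robot's side of the post and right of the rack: 220 mm long (its y), 50 mm wide (x), 35 mm high, upright corners rounded at 12 mm radius, 0.3 to 0.65 kg, centre of mass in the middle. Both ends are alike; either may go in first. Origin: centre of its underside.
- rack: White sheet-steel rack fixed to the bench: two bays side by side, open in front and on top, no floor (a box slides on the bench). Walls 5 mm thick, 45 mm high, front edges rounded. Origin: on the bench, mid-mouth of the EMPTY bay, the one nearer the robot; +y points into the bay, +x across it, away from the robot. Empty bay: 84 mm wide (inner faces at x = -42 and +42 mm), 210 mm deep.
- post: Plain turned steel mounting post (spigot for a practice jaw) fixed to the bench in front of the empty bay's mouth, 24 mm diameter, 50 mm high; it bars the straight way in. Its axis stands 115 to 140 mm before the mouth and within 8 mm of the bay's centreline. Origin: centre of its foot.
- second_box: A second identical steel instrument box already put away in the other bay (farther from the robot), to be left alone. Origin: centre of its underside.
- water_bottle: Clear water bottle, 62 mm diameter, 200 mm high, standing upright; leave alone. Origin: centre of its foot.
- bur_block: Small white bur block, 45 x 60 x 22 mm (burs stand up to 35 mm), beyond and to the right of the post; leave alone. Origin: centre of its underside.
- bay_back (a point): Point on the bench at the middle of the empty bay's back wall (its inner face), 210 mm straight in from the rack's origin. A box fully home touches this wall, so that its centre lies 100 mm in from the mouth and it stands 10 mm out of the mouth.
Mind the look-alikes: they are no part of the job. What is shaped like the instrument_box but orange or yellow is not meant.

How it is judged:
At the end, for the whole second after the job is handed in: The instrument box lies flat and at rest on the bench inside the empty bay, its centre within 8 mm of the fully-home depth, and straight in the bay within 0.08 rad (4.5 degrees); it may lie anywhere across the bay's width (y of instrument_box in the frame of rack between 0.092 and 0.104 m and x of instrument_box in the frame of rack between -0.022 and 0.022 m and angle between the y axis of instrument_box and the y axis of rack, either way round below 0.08 rad and height (world z) of instrument_box below 0.004 m and angle between instrument_box's own z axis and vertical below 0.04 rad and linear speed of instrument_box below 0.01 m/s); the robot touches nothing.
It fails at once if the instrument box is lifted or tipped (underside more than 10 mm above the bench, or 0.12 rad) (height (world z) of instrument_box above 0.01 m or angle between instrument_box's own z axis and vertical above 0.12 rad).
It fails at once if the instrument box is pinched or shoved hard (more than 35 N between fingers and box) (contact force between the fingers and instrument_box above 35 N).
It fails at once if the second box, water bottle or bur block is disturbed (moved more than 20 mm, or the bottle tipped) (distance of any of second_box, bur_block from where it was at the start of the episode above 0.02 m or (distance of water_bottle from where it was at the start of the episode above 0.02 m or angle between water_bottle's own z axis and vertical above 0.3 rad)).
It also fails if it takes over 72 s, if anything falls off the work surface, if the arm or the gripper's body presses on something with over 40 N, if the wrist force passes 120 N, or if a joint passes its speed limit or range.

## Working session

There is one attempt and no reset: what is moved stays moved. The work goes in short steps, Python scripts to look and compute and a tool call to move; the robot and the scene stay as the last step left them, time stands still between calls to the robot, and variables do not carry over. Pictures are saved under pics/ and viewed, at most 10 in all, crops included, and the job is handed in when it is done.

Besides the shell and the picture viewer there is one more tool, called after "Call:" by a JSON object that holds its "api" and its "payload", one argument or row to a line. jog_arm: Moves the arm, as the interface text tells. Shifts and turns lie within -1 to 1; 1 stands for 0.08 m of shift or 0.5 rad of turn. Its arguments: {"type":"object","properties":{"increments":{"type":"array","items":{"type":"array","items":{"type":"number","minimum":-1,"maximum":1}}},"gripper":{"type":"number"},"squeeze":{"type":"number"}},"required":["increments"]}

```bash
mkdir -p pics; ls
cat > h.py <<'E'
import numpy as np, cv2
from scipy.spatial.transform import Rotation as R
from workcell import bot, read_camera
def snap(n,f=None):
    c=read_camera(n)
    if f: cv2.imwrite('pics/'+f,c['image'][:,:,::-1])
    return c
def ray(c,px,z):
    K=np.array(c['mtx']);p=np.c_[np.atleast_2d(px).astype(float),np.ones(len(np.atleast_2d(px)))]
    d=(np.linalg.inv(K)@p.T).T*[1,-1,-1]
    d=R.from_quat(c['orientation']).apply(d);o=np.array(c['origin'])
    return o+d*((z-o[2])/d[:,2])[:,None]
E
python3 - <<'E'
from h import *
for n in('top','scene'):
    c=snap(n,n+'0.png');print(n,c['mtx'],c['origin'],c['orientation'],c.keys())
s=bot.read_state();print(s['t'],s['tool_pos'],s['ee_rot'],R.from_quat(s['ee_rot']).as_matrix().round(3))
E
```

```text
pics
top [[361.67600974   0.         253.61076505]
 [  0.         361.67600974 185.70114646]
 [  0.           0.           1.        ]] [ 0.47564626 -0.01788438  1.24202156] [-0.02154663  0.02562379  0.71035644 -0.70304544] dict_keys(['image', 'mtx', 'origin', 'orientation'])
scene [[363.17118472   0.         252.03476276]
 [  0.         363.17118472 189.76503204]
 [  0.           0.           1.        ]] [1.19679311 0.40025148 0.61507388] [0.21568431 0.39097848 0.79061241 0.41898464] dict_keys(['image', 'mtx', 'origin', 'orientation'])
0.1 [ 0.20526243 -0.58992524  0.30294037] [-1.66551109e-01  9.86032330e-01  9.61126064e-04 -2.22655393e-04] [[-0.945 -0.328 -0.001]
 [-0.328  0.945  0.002]
 [ 0.     0.002 -1.   ]]
```

View pics/top0.png

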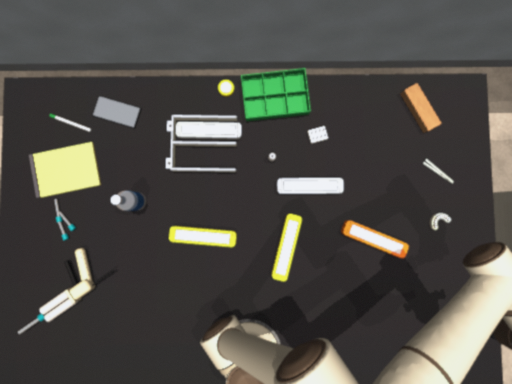

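View pics/scene0.png

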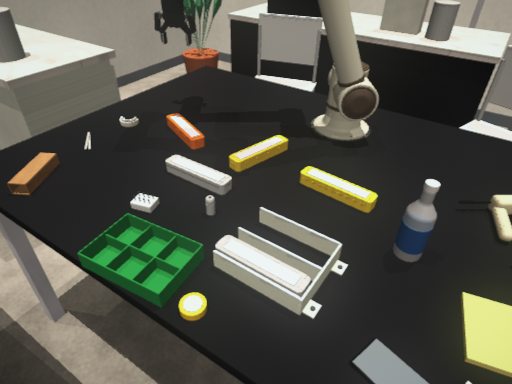

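The top picture shows the steel box at (310,186), the post at (272,156), the rack with its empty bay at about (205,156), and the second box at (208,130). The bottle is at (125,201) and the bur block at (318,134). The look-alikes are yellow at (202,237) and (287,247), and orange at (376,239). The grey-white box at (310,186) is the one meant, because it is loose, steel-coloured and right of the rack. Next I'll measure and confirm it in an enlarged crop.

Run:
```python
from h import *
c=snap('top');im=c['image'];hsv=cv2.cvtColor(im,cv2.COLOR_RGB2HSV)
m=((hsv[...,1]<60)&(hsv[...,2]>105)).astype(np.uint8)
roi=np.zeros_like(m);roi[105:205,150:360]=1;m*=roi
n,l,st,ce=cv2.connectedComponentsWithStats(m)
for i in range(1,n):
    if st[i,4]<15: continue
    ct=max(cv2.findContours((l==i).astype(np.uint8),0,2)[0],key=len)
    r=cv2.minAreaRect(ct);b=cv2.boxPoints(r)
    print(st[i],r);print([ (ray(c,b,z)[:,:2]).round(3).tolist() for z in (0.035,0.045)])
print('rack pts z45 edges')
for col in(190,200,210,220,230):
    print(col,[ (r,int(im[r,col].mean())) for r in range(110,178) if im[r,col].mean()>90])
for row in(155,160):print(row,[(k,int(im[row,k].mean())) for k in range(160,180)])
print([(r,[int(im[r,k].mean()) for k in range(264,282)]) for r in range(149,165)])
cv2.imwrite('pics/crop1.png',cv2.resize(im[100:210,155:355,::-1],None,fx=4,fy=4,interpolation=2))
```

```text
[ 165  114   77   58 2226] ((203.10403442382812, 142.42282104492188), (75.43507385253906, 56.599021911621094), 1.301952600479126)
[[[0.612, 0.272], [0.805, 0.269], [0.797, 0.013], [0.604, 0.019]], [[0.611, 0.269], [0.802, 0.266], [0.794, 0.013], [0.603, 0.019]]]
[307 125  22  19 272] ((317.5660095214844, 133.98114013671875), (14.56021785736084, 18.95575714111328), 74.05460357666016)
[[[0.745, -0.206], [0.762, -0.268], [0.714, -0.281], [0.697, -0.219]], [[0.742, -0.204], [0.76, -0.266], [0.712, -0.278], [0.695, -0.217]]]
[269 152   7   9  47] ((272.0, 156.0), (6.0, 8.0), 0.0)
[[[0.642, -0.078], [0.669, -0.078], [0.669, -0.098], [0.642, -0.098]], [[0.641, -0.077], [0.668, -0.078], [0.668, -0.098], [0.641, -0.097]]]
[ 277  177   67   17 1114] ((310.0, 185.0), (16.0, 66.0), 90.0)
[[[0.585, -0.104], [0.582, -0.325], [0.529, -0.324], [0.531, -0.103]], [[0.584, -0.103], [0.582, -0.323], [0.528, -0.321], [0.531, -0.102]]]
rack pts z45 edges
190 [(114, 103), (115, 188), (116, 220), (117, 172), (118, 114), (119, 92), (121, 122), (122, 217), (123, 238), (124, 240), (125, 241), (126, 242), (127,
[... 2857 characters left out ...]
, 161, 86, 55, 49, 50, 51, 50]), (157, [48, 47, 45, 56, 91, 153, 206, 214, 208, 223, 212, 146, 80, 54, 50, 50, 50, 50]), (158, [48, 45, 46, 51, 79, 121, 165, 190, 202, 203, 173, 113, 65, 51, 49, 49, 49, 50]), (159, [46, 43, 44, 48, 61, 88, 119, 140, 155, 148, 117, 77, 54, 50, 50, 50, 50, 50]), (160, [47, 44, 45, 44, 47, 64, 82, 96, 101, 92, 69, 53, 52, 51, 49, 50, 49, 50]), (161, [46, 45, 45, 44, 42, 44, 55, 63, 63, 55, 46, 47, 50, 51, 50, 50, 50, 50]), (162, [48, 46, 45, 43, 46, 45, 43, 45, 46, 43, 46, 48, 49, 51, 49, 51, 49, 51]), (163, [49, 49, 48, 48, 48, 48, 46, 47, 46, 47, 48, 48, 51, 50, 50, 49, 49, 50]), (164, [50, 50, 48, 51, 51, 49, 50, 49, 49, 48, 51, 49, 51, 51, 51, 50, 51, 50])]
```

View pics/crop1.png

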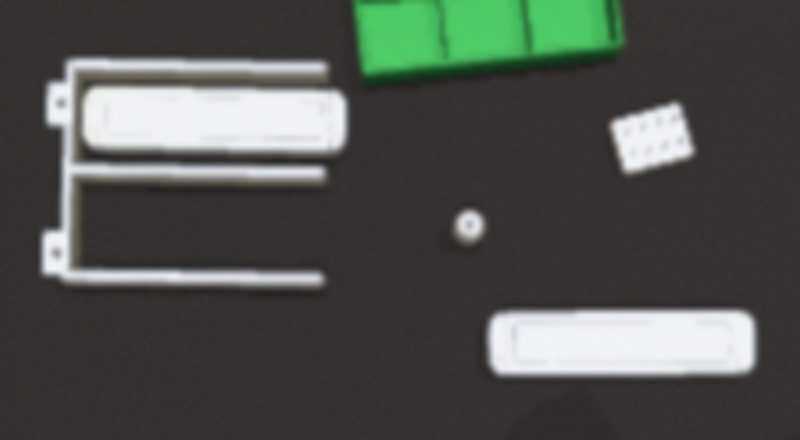

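The crop confirms the grey steel box (crop ~(622,343)) lying right of the rack and on the robot's side of the post (crop ~(469,225)). Now the rack frame.

```bash
cat >> h.py <<'E'
def rackframe(c):
    im=c['image'].astype(float).mean(2)
    def row(col,a,b):
        w=np.clip(im[a:b,col]-130,0,None);return (w*np.arange(a,b)).sum()/w.sum()
    near=ray(c,[[k,row(k,165,173)] for k in range(185,232,3)],.045)[:,:2]
    mid=ray(c,[[k,row(k,140,146)] for k in range(185,232,3)],.045)[:,:2]
    return near,mid
E
python3 - <<'E'
from h import *
c=snap('top');n,m=rackframe(c)
for p in(n,m):
    f=np.polyfit(p[:,1],p[:,0],1);print(f,np.std(p[:,0]-np.polyval(f,p[:,1])),np.polyval(f,[0.02,.12,.22]))
im=c['image'].mean(2)
for r in(142,143,168,169):print(r,im[r,230:242].astype(int))
print('mouth',ray(c,[[236.2,142.5],[236.2,169]],.045),'back',ray(c,[[171,155],[171,150]],.045))
print('post',ray(c,[[272,155.7]],.05))
m=(im>120).astype(np.uint8);m[:170]=0;m[200:]=0;m[:,:260]=0;m[:,360:]=0
ct=max(cv2.findContours(m,0,1)[0],key=len)[:,0];print(cv2.moments(m,True)['m10']/m.sum(),cv2.moments(m,True)['m01']/m.sum())
ys,xs=np.nonzero(m);print('box',ray(c,[[xs.mean(),ys.mean()]],.033));P=ray(c,np.c_[xs,ys],.035)[:,:2];u,s,v=np.linalg.svd(P-P.mean(0),full_matrices=False);print(v[0],P.min(0),P.max(0))
E
```

```text
[0.02095941 0.61046189] 0.00012201937093342544 [0.61088108 0.61297702 0.61507296]
[0.02551422 0.69879115] 0.00021881330965493957 [0.69930144 0.70185286 0.70440428]
142 [212 213 212 212 205 171 105  57  48  49  49  50]
143 [215 215 215 215 207 175 109  59  49  50  51  50]
168 [159 159 160 160 148 105  64  51  50  50  49  50]
169 [213 213 213 212 199 147  84  54  49  50  50  50]
mouth [[0.70091943 0.03146527 0.045     ]
 [0.61186184 0.03211682 0.045     ]] back [[0.66090833 0.24894677 0.045     ]
 [0.67771726 0.2490256  0.045     ]]
post [[ 0.65453914 -0.08732993  0.05      ]]
310.2910583941606 185.1660583941606
box [[ 0.55626403 -0.21537585  0.033     ]]
[ 3.26330022e-04 -9.99999947e-01] [ 0.52889665 -0.32517046] [ 0.58391765 -0.10331595]
```

Call:
{"api": "jog_arm", "payload": {
  "increments": [
    [-0.11, 0.09, 0.02, 0],
    [-0.23, 0.18, 0.05, 0],
    [-0.34, 0.26, 0.07, 0],
    [-0.45, 0.35, 0.1, 0],
    [-0.57, 0.44, 0.12, 0],
    [-0.68, 0.53, 0.15, 0],
    [-0.8, 0.61, 0.17, 0],
    [-0.9, 0.7, 0.2, 0]
  ],
  "gripper": -1,
  "squeeze": 20
}}

```text
t: 1.0
tool_pos: [0.2557, -0.5129, 0.2879]
ee_rot: [-0.167, 0.986, -0.0, 0.0]
wrist_force: [-0.6, 0.1, 0.8]
width: -0.0004
gripper_force: 0.0
```

Call:
{"api": "jog_arm", "payload": {
  "increments": [
    [-0.11, 0.09, 0.02, 0],
    [-0.23, 0.18, 0.05, 0],
    [-0.34, 0.26, 0.07, 0],
    [-0.45, 0.35, 0.1, 0],
    [-0.57, 0.44, 0.12, 0],
    [-0.68, 0.53, 0.15, 0],
    [-0.8, 0.61, 0.17, 0],
    [-0.9, 0.7, 0.2, 0]
  ]
}}

```text
t: 1.8
tool_pos: [0.3053, -0.4365, 0.2718]
ee_rot: [-0.167, 0.986, -0.0, 0.0]
wrist_force: [0.0, -0.4, 0.2]
width: 0.0003
gripper_force: 0.0
```

Call:
{"api": "jog_arm", "payload": {
  "increments": [
    [-0.11, 0.09, 0.02, 0],
    [-0.23, 0.18, 0.05, 0],
    [-0.34, 0.26, 0.07, 0],
    [-0.45, 0.35, 0.1, 0],
    [-0.57, 0.44, 0.12, 0],
    [-0.68, 0.53, 0.15, 0],
    [-0.8, 0.61, 0.17, 0],
    [-0.9, 0.7, 0.2, 0]
  ]
}}

```text
t: 2.6
tool_pos: [0.3549, -0.3599, 0.2559]
ee_rot: [-0.167, 0.986, -0.0, 0.0]
wrist_force: [-1.3, -0.3, 0.0]
width: 0.0001
gripper_force: 0.0
```

Call:
{"api": "jog_arm", "payload": {
  "increments": [
    [-0.11, 0.09, 0.02, 0],
    [-0.23, 0.18, 0.05, 0],
    [-0.34, 0.26, 0.07, 0],
    [-0.45, 0.35, 0.1, 0],
    [-0.57, 0.44, 0.12, 0],
    [-0.68, 0.53, 0.15, 0],
    [-0.8, 0.61, 0.17, 0],
    [-0.9, 0.7, 0.2, 0]
  ]
}}

```text
t: 3.4
tool_pos: [0.4045, -0.2833, 0.2398]
ee_rot: [-0.167, 0.986, -0.0, 0.0]
wrist_force: [0.3, -0.3, 0.1]
width: 0.0002
gripper_force: 0.0
```

Call:
{"api": "jog_arm", "payload": {
  "increments": [
    [-0.11, 0.09, 0.02, 0],
    [-0.23, 0.18, 0.05, 0],
    [-0.34, 0.26, 0.07, 0],
    [-0.45, 0.35, 0.1, 0],
    [-0.57, 0.44, 0.12, 0],
    [-0.68, 0.53, 0.15, 0],
    [-0.8, 0.61, 0.17, 0],
    [-0.9, 0.7, 0.2, 0]
  ]
}}

```text
t: 4.2
tool_pos: [0.4541, -0.2068, 0.2238]
ee_rot: [-0.167, 0.986, -0.0, 0.0]
wrist_force: [0.4, 0.0, 0.4]
width: 0.0001
gripper_force: 0.0
```

Call:
{"api": "jog_arm", "payload": {
  "increments": [
    [-0.11, 0.09, 0.02, -0.12],
    [-0.23, 0.18, 0.05, -0.25],
    [-0.34, 0.26, 0.07, -0.37],
    [-0.45, 0.35, 0.1, -0.5],
    [-0.57, 0.44, 0.12, -0.62],
    [-0.68, 0.53, 0.15, -0.75],
    [-0.8, 0.61, 0.17, -0.87],
    [-0.9, 0.7, 0.2, -1]
  ]
}}

```text
t: 5.0
tool_pos: [0.5036, -0.1302, 0.2078]
ee_rot: [-0.407, 0.914, -0.0, 0.0]
wrist_force: [-1.0, -0.2, 0.6]
width: -0.0004
gripper_force: 0.0
```

Call:
{"api": "jog_arm", "payload": {
  "increments": [
    [0, 0, 0.05, -0.12],
    [0, 0, 0.1, -0.25],
    [0, 0, 0.15, -0.37],
    [0, 0, 0.2, -0.5],
    [0, 0, 0.25, -0.62],
    [0, 0, 0.3, -0.75],
    [0, 0, 0.35, -0.87],
    [0, 0, 0.4, -1]
  ]
}}

```text
t: 5.8
tool_pos: [0.5032, -0.1306, 0.1756]
ee_rot: [-0.62, 0.785, 0.0, -0.0]
wrist_force: [-0.6, 0.9, 0.5]
width: -0.0
gripper_force: 0.0
```

Call:
{"api": "jog_arm", "payload": {
  "increments": [
    [0, 0, 0.05, -0.1],
    [0, 0, 0.1, -0.2],
    [0, 0, 0.15, -0.3],
    [0, 0, 0.2, -0.4],
    [0, 0, 0.25, -0.43],
    [0, 0, 0.3, -0.43],
    [0, 0, 0.35, -0.43],
    [0, 0, 0.4, -0.43]
  ]
}}

```text
t: 6.6
tool_pos: [0.503, -0.1309, 0.1436]
ee_rot: [-0.699, 0.715, -0.0, 0.0]
wrist_force: [-1.7, -0.2, 0.8]
width: -0.0002
gripper_force: 0.0
```

Call:
{"api": "jog_arm", "payload": {
  "increments": [
    [0, 0, 0.1, 0],
    [0, 0, 0.2, 0],
    [0, 0, 0.3, 0],
    [0, 0, 0.4, 0],
    [0, 0, 0.5, 0],
    [0, 0, 0.6, 0],
    [0, 0, 0.6, 0],
    [0, 0, 0.6, 0]
  ]
}}

```text
t: 7.4
tool_pos: [0.503, -0.131, 0.0957]
ee_rot: [-0.7, 0.714, 0.0, -0.0]
wrist_force: [-0.9, -1.0, 0.2]
width: 0.0
gripper_force: 0.0
```

Run:
```python
from h import *
a=snap('scene')['image'][90:260,120:330];b=snap('top')['image'][100:260,180:380]
a=cv2.resize(a,(640,518))[:,:,::-1];cv2.imwrite('pics/s2.png',a)
cv2.imwrite('pics/t2.png',cv2.resize(b,(700,560))[:,:,::-1])
```

```text
(no output)
```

View pics/s2.png

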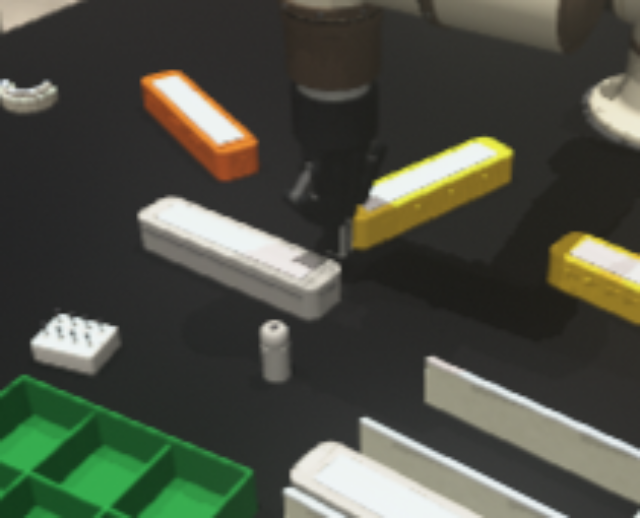

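The crop shows the closed fingertip at ~(343,252), just behind the steel box's post-side end and clear of the yellow box; I'll check the tip height by ray.

Run:
```python
from h import *
c=snap('scene')
for z in(0,.01,.02,.03):print(z,ray(c,[[120+343*.328,90+257*.328]],z)[0].round(3))
```

```text
0 [ 0.482 -0.138  0.   ]
0.01 [ 0.494 -0.129  0.01 ]
0.02 [ 0.505 -0.12   0.02 ]
0.03 [ 0.517 -0.112  0.03 ]
```

Call:
{"api": "jog_arm", "payload": {
  "increments": [
    [-0.03, 0, 0.02, 0],
    [-0.06, 0, 0.04, 0],
    [-0.1, 0, 0.06, 0],
    [-0.12, 0, 0.08, 0],
    [-0.12, 0, 0.1, 0],
    [-0.12, 0, 0.12, 0],
    [-0.12, 0, 0.12, 0],
    [-0.12, 0, 0.12, 0]
  ]
}}

```text
t: 8.35
tool_pos: [0.5032, -0.1215, 0.0862]
ee_rot: [-0.7, 0.715, 0.0, -0.0]
wrist_force: [-0.5, 0.1, 0.3]
width: -0.0001
gripper_force: 0.0
```

Call:
{"api": "jog_arm", "payload": {
  "increments": [
    [0, -0.06, 0, 0],
    [0, -0.12, 0, 0],
    [0, -0.18, 0, 0],
    [0, -0.24, 0, 0],
    [0, -0.3, 0, 0],
    [0, -0.36, 0, 0],
    [0, -0.43, 0, 0],
    [0, -0.5, 0, 0]
  ]
}}

```text
t: 9.15
tool_pos: [0.5437, -0.1222, 0.0862]
ee_rot: [-0.7, 0.714, 0.0, -0.0]
wrist_force: [-0.8, 0.3, -0.4]
width: 0.0001
gripper_force: 0.5
```

```bash
cat >> h.py <<'E'
O=np.array([.6555,.034]);a=-.023;EX=np.array([np.cos(a),np.sin(a)]);EY=np.array([-np.sin(a),np.cos(a)])
def box(c=None,roi=(100,200,175,360),f=None):
    """steel box in rack frame from top camera: rays of bright blob to z=.035"""
    c=c or snap('top');im=c['image'];hsv=cv2.cvtColor(im,cv2.COLOR_RGB2HSV)
    if f: cv2.imwrite('pics/'+f,cv2.resize(im[100:230,160:380],(792,468))[:,:,::-1])
    m=((hsv[...,1]<60)&(hsv[...,2]>120)).astype(np.uint8);k=np.zeros_like(m);k[146:225,174:370]=1;m*=k
    n,l,st,_=cv2.connectedComponentsWithStats(m);i=1+np.argmax(st[1:,4])
    ct=max(cv2.findContours((l==i).astype(np.uint8),0,1)[0],key=len)[:,0]
    P=ray(c,cv2.convexHull(ct)[:,0],.035)[:,:2]-O
    Q=np.c_[P@EX,P@EY]*1000
    (x,y),(w,h),an=cv2.minAreaRect(Q.astype(np.float32))
    b=cv2.boxPoints(((x,y),(w,h),an));e=b[1]-b[0];g=b[2]-b[1];d=e if np.hypot(*e)>np.hypot(*g) else g
    d=d*np.sign(d[1]);th=np.arctan2(d[0],d[1])
    print('rack frame box xy mm',round(x,1),round(y,1),'size',round(w),round(h),'theta deg',round(np.degrees(th),1),'line',round(x*np.cos(th)-y*np.sin(th),1),'ok',round(-44.5*np.cos(th)+27.5,1),round(2*np.cos(th)+121*np.sin(th)-37,1),'area',st[i,4])
    s=bot.read_state();p=np.array(s['tool_pos'][:2])-O;X=R.from_quat(s['ee_rot']).as_matrix()[:,0]
    print('tool rack mm',(p@EX*1000).round(1),(p@EY*1000).round(1),'z',round(s['tool_pos'][2],4),'pushdir deg',np.degrees(np.arctan2(-X[:2]@EX,-X[:2]@EY)).round(1),'F',np.round(s['wrist_force'],1),'t',s['t'])
E
python3 -c "
from h import *
box(f='t3.png')"
```

```text
rack frame box xy mm -133.0 20.1 size 374 189 theta deg 0.6 line -133.2 ok -17.0 -33.7 area 3097
tool rack mm -107.0 -158.7 z 0.0863 pushdir deg -0.1 F [ 0.1 -0.3 -0.1] t 9.2
```

View pics/t3.png

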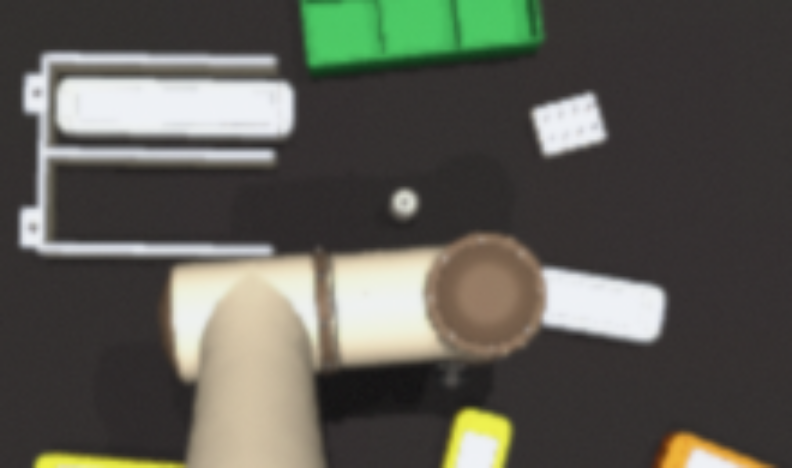

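The arm hides the post-side half of the box at (545..665, 270..340); the visible half shows it turned about 9°, with the post at (404,203) clear. Pushing on a bit, then measuring from the scene camera.

Call:
{"api": "jog_arm", "payload": {
  "increments": [
    [0, -0.04, 0, 0],
    [0, -0.08, 0, 0],
    [0, -0.12, 0, 0],
    [0, -0.16, 0, 0],
    [0, -0.2, 0, 0],
    [0, -0.25, 0, 0],
    [0, -0.25, 0, 0],
    [0, -0.25, 0, 0]
  ]
}}

```text
t: 10.0
tool_pos: [0.5637, -0.1226, 0.0864]
ee_rot: [-0.7, 0.714, -0.0, 0.0]
wrist_force: [-0.8, 1.0, -0.1]
width: -0.0001
gripper_force: 0.0
```

Call:
{"api": "jog_arm", "payload": {
  "increments": [
    [0.02, 0.1, 0, 0],
    [0.04, 0.2, 0, 0],
    [0.06, 0.3, 0, 0],
    [0.1, 0.3, -0.2, 0],
    [0.3, 0.4, -0.4, 0],
    [0.5, 0.4, -0.6, 0],
    [0.7, 0.4, -0.8, 0],
    [1, 0.4, -0.8, 0]
  ]
}}

```text
t: 10.8
tool_pos: [0.53, -0.2024, 0.153]
ee_rot: [-0.7, 0.714, -0.002, 0.001]
wrist_force: [0.4, -0.3, -0.5]
width: -0.0002
gripper_force: 0.0
```

Call:
{"api": "jog_arm", "payload": {
  "increments": [
    [0.12, 0, 0, 0],
    [0.25, 0, 0, 0],
    [0.37, 0, 0, 0],
    [0.5, 0, 0, 0],
    [0.62, 0, 0, 0],
    [0.75, 0, 0, 0],
    [0.87, 0, 0, 0],
    [1, 0, 0, 0]
  ]
}}

```text
t: 11.6
tool_pos: [0.5278, -0.2827, 0.1502]
ee_rot: [-0.7, 0.714, 0.0, -0.0]
wrist_force: [0.8, 0.9, -0.3]
width: 0.0001
gripper_force: 0.0
```

Call:
{"api": "jog_arm", "payload": {
  "increments": [
    [0.12, 0, 0, 0],
    [0.25, 0, 0, 0],
    [0.37, 0, 0, 0],
    [0.5, 0, 0, 0],
    [0.62, 0, 0, 0],
    [0.75, 0, 0, 0],
    [0.87, 0, 0, 0],
    [1, 0, 0, 0]
  ]
}}

```text
t: 12.4
tool_pos: [0.5261, -0.3627, 0.1503]
ee_rot: [-0.7, 0.714, 0.0, -0.0]
wrist_force: [-0.2, 0.8, 0.1]
width: 0.0001
gripper_force: 0.0
```

Run:
```python
from h import *
c=snap('scene');np.save('sc.npy',c,allow_pickle=True);t=snap('top');box(t)
im=np.vstack([cv2.resize(c['image'][90:260,120:330],(420,340)),cv2.resize(t['image'][100:230,160:380],(420,248))])
cv2.imwrite('pics/st4.png',im[:,:,::-1])
```

```text
rack frame box xy mm -88.8 -264.6 size 251 277 theta deg -77.2 line -277.7 ok 17.6 -154.6 area 3565
tool rack mm -120.3 -400.1 z 0.1502 pushdir deg -0.0 F [ 0.5 -0.5 -0.2] t 12.5
```

View pics/st4.png

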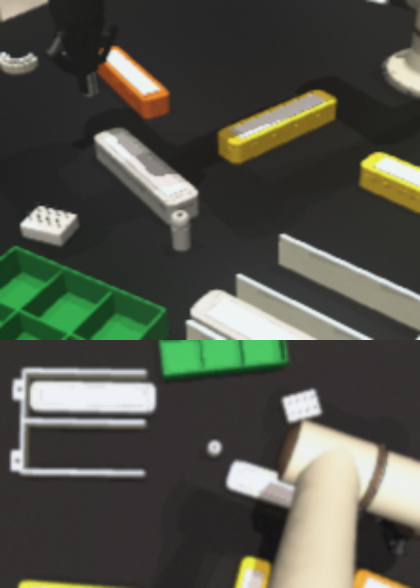

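The scene crop shows the box turned with its front end at (195,195), next to the post (180,230). In the top view the arm hides its rear half, so I'll measure its robot-side top edge and rear edge from the scene camera.

```bash
cat >> h.py <<'E'
def toR(P): P=P[:,:2]-O; return np.c_[P@EX,P@EY]*1000
def sbox(c=None,seed=None,thr=75):
    """box from scene camera: its robot-side and rear top edges are true silhouette edges at z=.035"""
    c=c or snap('scene');im=c['image'];hsv=cv2.cvtColor(im,cv2.COLOR_RGB2HSV)
    m=((hsv[...,1]<70)&(hsv[...,2]>thr)).astype(np.uint8);k=np.zeros_like(m);k[145:215,160:245]=1;m*=k
    m=cv2.morphologyEx(m,cv2.MORPH_OPEN,np.ones((3,3),np.uint8))
    n,l,st,_=cv2.connectedComponentsWithStats(m);i=1+np.argmax(st[1:,4]);print('blob',st[i])
    ct=max(cv2.findContours((l==i).astype(np.uint8),0,1)[0],key=len)[:,0]
    Q=toR(ray(c,ct,.035));th=np.radians(15)
    for _ in range(4):
        A=np.array([np.sin(th),np.cos(th)]);N=np.array([A[1],-A[0]]);u=Q@A;v=Q@N
        q=u.min();b=[(x,v[(u>=x)&(u<x+12)].min()) for x in np.arange(q+20,q+190,6) if ((u>=x)&(u<x+12)).any()]
        b=np.array(b);f=np.polyfit(b[:,0]+6,b[:,1],1);r=b[:,1]-np.polyval(f,b[:,0]+6);g=abs(r)<2*np.median(abs(r))+.5
        f=np.polyfit(b[g,0]+6,b[g,1],1);th+=np.arctan(f[0])
    A=np.array([np.sin(th),np.cos(th)]);N=np.array([A[1],-A[0]]);u=Q@A;v=Q@N
    cen=(np.median(v[v<np.percentile(v,25)])*0+np.polyval(f,u.mean())+25)*N+(u.min()+110)*A
    x,y=cen
    print('box rack mm',cen.round(1),'theta',np.degrees(th).round(1),'len',(u.max()-u.min()).round(),'line',round(x*np.cos(th)-y*np.sin(th),1),'ok',round(-44.5*np.cos(th)+27.5,1),round(2*np.cos(th)+121*np.sin(th)-37,1),'resid',r[g].std().round(2))
    s=bot.read_state();p=toR(np.array([s['tool_pos']]))[0];X=R.from_quat(s['ee_rot']).as_matrix()[:,0]
    print('tool',p.round(1),'z',round(s['tool_pos'][2],4),'dir',np.degrees(np.arctan2(-X[:2]@EX,-X[:2]@EY)).round(1),'F',np.round(s['wrist_force'],1),'t',s['t'])
def tfront(c=None):
    """front end from top camera: far & front edges"""
    c=c or snap('top');im=c['image'];hsv=cv2.cvtColor(im,cv2.COLOR_RGB2HSV)
    m=((hsv[...,1]<40)&(hsv[...,2]>80)).astype(np.uint8);k=np.zeros_like(m);k[164:210,240:315]=1;m*=k
    n,l,st,_=cv2.connectedComponentsWithStats(m);i=1+np.argmax(st[1:,4]);print('tblob',st[i])
    ct=max(cv2.findContours((l==i).astype(np.uint8),0,1)[0],key=len)[:,0];Q=toR(ray(c,ct,.035));print(Q[np.argsort(-Q[:,1])][::3][:14].round(0).tolist())
E
python3 - <<'E'
from h import *
c=np.load('sc.npy',allow_pickle=True).item()
for t in(65,75,90):sbox(c,thr=t)
tfront()
E
```

```text
blob [ 167  154   52   61 1399]
box rack mm [ -73.6 -250.4] theta 16.4 len 305.0 line 0.1 ok -15.2 -0.9 resid 0.76
tool [-120.3 -400.1] z 0.1502 dir -0.0 F [ 0.5 -0.5 -0.2] t 12.5
blob [ 167  154   52   61 1372]
box rack mm [ -73.2 -250.5] theta 16.4 len 305.0 line 0.5 ok -15.2 -0.9 resid 0.67
tool [-120.3 -400.1] z 0.1502 dir -0.0 F [ 0.5 -0.5 -0.2] t 12.5
blob [ 167  154   52   61 1284]
box rack mm [ -72. -249.] theta 16.6 len 304.0 line 2.3 ok -15.1 -0.4 resid 0.95
tool [-120.3 -400.1] z 0.1502 dir -0.0 F [ 0.5 -0.5 -0.2] t 12.5
tblob [278 164  37  24 559]
[[-51.0, -143.0], [-61.0, -143.0], [-44.0, -146.0], [-30.0, -149.0], [-71.0, -150.0], [-71.0, -153.0], [-24.0, -159.0], [-74.0, -163.0], [-23.0, -169.0], [-77.0, -173.0], [-23.0, -180.0], [-81.0, -183.0], [-26.0, -190.0], [-84.0, -193.0]]
```

Call:
{"api": "jog_arm", "payload": {
  "increments": [
    [-0.1, -0.08, 0, 0],
    [-0.21, -0.16, 0, 0],
    [-0.32, -0.23, 0, 0],
    [-0.42, -0.31, 0, 0],
    [-0.53, -0.39, 0, 0],
    [-0.63, -0.47, 0, 0],
    [-0.74, -0.54, 0, 0],
    [-0.84, -0.62, 0, 0]
  ]
}}

```text
t: 13.35
tool_pos: [0.5776, -0.2949, 0.1503]
ee_rot: [-0.7, 0.714, 0.0, -0.0]
wrist_force: [0.9, 0.3, -0.2]
width: 0.0001
gripper_force: 0.0
```

Call:
{"api": "jog_arm", "payload": {
  "increments": [
    [-0.1, -0.08, 0, 0.1],
    [-0.21, -0.16, 0, 0.2],
    [-0.32, -0.23, 0, 0.3],
    [-0.42, -0.31, 0, 0.4],
    [-0.53, -0.39, 0, 0.5],
    [-0.63, -0.47, 0, 0.57],
    [-0.74, -0.54, 0, 0.57],
    [-0.84, -0.62, 0, 0.57]
  ]
}}

```text
t: 14.15
tool_pos: [0.6285, -0.2289, 0.1503]
ee_rot: [-0.591, 0.806, 0.0, -0.0]
wrist_force: [-0.0, -0.2, -0.1]
width: 0.0
gripper_force: 0.0
```

Call:
{"api": "jog_arm", "payload": {
  "increments": [
    [0, 0, 0.12, 0],
    [0, 0, 0.24, 0],
    [0, 0, 0.36, 0],
    [0, 0, 0.48, 0],
    [0, 0, 0.6, 0],
    [0, 0, 0.7, 0],
    [0, 0, 0.8, 0],
    [0, 0, 0.8, 0]
  ]
}}

```text
t: 14.95
tool_pos: [0.6274, -0.2296, 0.0847]
ee_rot: [-0.591, 0.807, 0.001, -0.001]
wrist_force: [0.7, -0.3, -0.9]
width: -0.0
gripper_force: 0.0
```

Call:
{"api": "jog_arm", "payload": {
  "increments": [
    [0, 0.04, 0, 0],
    [0, 0.08, 0, 0],
    [0, 0.12, 0, 0],
    [0, 0.16, 0, 0],
    [0, 0.2, 0, 0],
    [0, 0.23, 0, 0],
    [0, 0.26, 0, 0],
    [0, 0.26, 0, 0]
  ]
}}

```text
t: 15.75
tool_pos: [0.6085, -0.2233, 0.0867]
ee_rot: [-0.591, 0.807, -0.0, 0.0]
wrist_force: [0.8, -1.5, 0.8]
width: 0.0002
gripper_force: 0.6
```

Call:
{"api": "jog_arm", "payload": {
  "increments": [
    [0, -0.05, 0, 0],
    [0, -0.1, 0, 0],
    [0, -0.2, -0.2, 0],
    [0, -0.2, -0.4, 0],
    [0, -0.2, -0.8, 0],
    [0.3, -0.2, -0.8, 0],
    [0.6, -0.2, -0.8, 0],
    [0.9, -0.2, -0.8, 0]
  ]
}}

```text
t: 16.55
tool_pos: [0.6017, -0.2974, 0.1504]
ee_rot: [-0.591, 0.806, 0.0, -0.0]
wrist_force: [0.4, -1.0, -0.5]
width: -0.0003
gripper_force: 0.0
```

Run:
```python
from h import *
sbox();tfront()
```

```text
blob [ 169  153   51   62 1320]
box rack mm [ -77.6 -247.3] theta 17.0 len 304.0 line -1.7 ok -15.0 0.3 resid 0.78
tool [ -47.5 -335.8] z 0.1501 dir 16.4 F [ 0.5 -0.8 -0. ] t 16.6
tblob [294 164  14  46 371]
[[-164.0, -197.0], [-174.0, -197.0], [-161.0, -200.0], [-147.0, -204.0], [-137.0, -207.0], [-70.0, -210.0], [-53.0, -213.0], [-67.0, -213.0], [-80.0, -213.0], [-90.0, -213.0], [-100.0, -213.0], [-127.0, -214.0], [-43.0, -217.0], [-60.0, -217.0]]
```

Call:
{"api": "jog_arm", "payload": {
  "increments": [
    [0.1, 0.1, 0, 0],
    [0.2, 0.2, 0, 0],
    [0.3, 0.3, 0, 0],
    [0.4, 0.4, 0, 0],
    [0.5, 0.5, 0, 0],
    [0.6, 0.6, 0, 0],
    [0.75, 0.69, 0, 0.02],
    [0.75, 0.69, 0, 0.02]
  ]
}}

```text
t: 17.45
tool_pos: [0.5297, -0.3385, 0.1504]
ee_rot: [-0.586, 0.81, 0.0, -0.0]
wrist_force: [0.3, 0.5, 0.5]
width: 0.0002
gripper_force: 0.0
```

Call:
{"api": "jog_arm", "payload": {
  "increments": [
    [0, 0, 0.12, 0],
    [0, 0, 0.24, 0],
    [0, 0, 0.36, 0],
    [0, 0, 0.48, 0],
    [0, 0, 0.6, 0],
    [0, 0, 0.7, 0],
    [0, 0, 0.8, 0],
    [0, 0, 0.8, 0]
  ]
}}

```text
t: 18.25
tool_pos: [0.5305, -0.3371, 0.0848]
ee_rot: [-0.587, 0.81, 0.001, -0.001]
wrist_force: [-0.9, -0.6, 0.5]
width: 0.0
gripper_force: 0.0
```

Call:
{"api": "jog_arm", "payload": {
  "increments": [
    [-0.08, 0, 0, 0],
    [-0.16, 0, 0, 0],
    [-0.22, 0, 0, 0],
    [-0.28, 0.01, 0, 0],
    [-0.34, 0.01, 0, 0],
    [-0.4, 0.02, 0, 0],
    [-0.46, 0.02, 0, 0],
    [-0.52, 0.03, 0, 0]
  ]
}}

```text
t: 19.05
tool_pos: [0.5422, -0.297, 0.0867]
ee_rot: [-0.587, 0.81, -0.0, 0.0]
wrist_force: [-1.1, -2.3, 1.8]
width: -0.0002
gripper_force: 1.3
```

Run:
```python
from h import *
sbox();tfront()
```

```text
blob [ 175  158   53   57 1382]
box rack mm [ -68.  -212.7] theta 17.1 len 268.0 line -2.5 ok -15.0 0.5 resid 0.69
tool [-105.6 -332.8] z 0.0866 dir 16.8 F [-0.8 -1.   0.9] t 19.1
tblob [267 164   9  14  90]
[[-51.0, -106.0], [-44.0, -109.0], [-61.0, -109.0], [-38.0, -112.0], [-27.0, -116.0], [-68.0, -119.0], [-24.0, -126.0], [-48.0, -126.0], [-27.0, -129.0], [-37.0, -129.0], [-58.0, -129.0], [-64.0, -133.0]]
```

Call:
{"api": "jog_arm", "payload": {
  "increments": [
    [-0.06, 0, 0, 0],
    [-0.12, 0.01, 0, 0],
    [-0.18, 0.01, 0, 0],
    [-0.24, 0.02, 0, 0],
    [-0.3, 0.02, 0, 0],
    [-0.36, 0.03, 0, 0],
    [-0.43, 0.03, 0, 0],
    [-0.5, 0.04, 0, 0]
  ]
}}

```text
t: 19.95
tool_pos: [0.5514, -0.2577, 0.0863]
ee_rot: [-0.587, 0.81, -0.0, 0.0]
wrist_force: [-0.2, -2.8, 1.7]
width: 0.0003
gripper_force: 1.3
```

Run:
```python
from h import *
sbox();tfront()
```

```text
blob [ 183  164   55   51 1477]
box rack mm [ -59.5 -175.7] theta 17.3 len 252.0 line -4.4 ok -15.0 0.9 resid 0.64
tool [ -97.3 -293.2] z 0.0863 dir 16.8 F [-0.5 -0.3 -0.3] t 20.0
tblob [306 164   9  20 154]
[[-53.0, -237.0], [-66.0, -237.0], [-39.0, -240.0], [-49.0, -240.0], [-80.0, -240.0], [-33.0, -243.0], [-22.0, -247.0], [-83.0, -250.0], [-22.0, -257.0], [-86.0, -260.0], [-29.0, -264.0], [-39.0, -264.0], [-49.0, -264.0], [-59.0, -264.0]]
```

Call:
{"api": "jog_arm", "payload": {
  "increments": [
    [-0.08, 0, 0, 0],
    [-0.17, 0.01, 0, 0],
    [-0.26, 0.01, 0, 0],
    [-0.35, 0.02, 0, 0],
    [-0.44, 0.02, 0, 0],
    [-0.53, 0.03, 0, 0],
    [-0.61, 0.03, 0, 0],
    [-0.7, 0.04, 0, 0]
  ]
}}

```text
t: 20.85
tool_pos: [0.5657, -0.2033, 0.0862]
ee_rot: [-0.587, 0.81, 0.0, -0.0]
wrist_force: [-0.4, -0.7, -0.8]
width: -0.0002
gripper_force: 0.7
```

```bash
sed -i 's/q+190/q+130/' h.py
python3 - <<'E'
from h import *
c=snap('scene');sbox(c);t=snap('top')
im=np.vstack([cv2.resize(c['image'][120:260,140:340],(500,350)),cv2.resize(t['image'][110:210,165:365],(500,250))])
cv2.imwrite('pics/st5.png',im[:,:,::-1])
E
```

```text
blob [ 193  172   52   43 1354]
box rack mm [ -47.5 -122.4] theta 16.5 len 221.0 line -10.7 ok -15.2 -0.6 resid 0.53
tool [ -84.1 -238.4] z 0.0862 dir 16.7 F [1.  0.  0.6] t 20.9
```

View pics/st5.png

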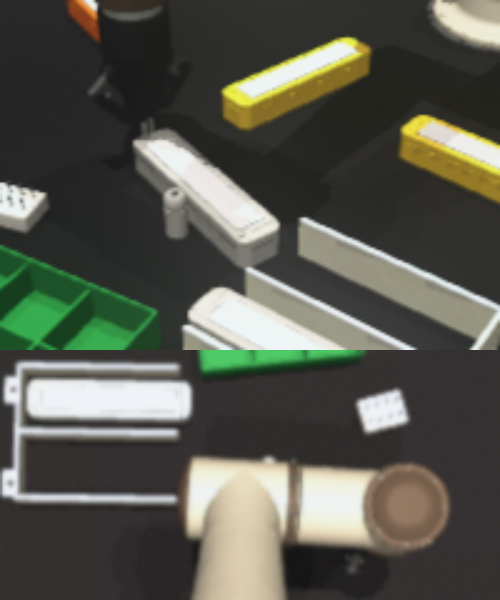

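The box (140..280, 130..262 in the upper crop) lies between the post (175,215) and the near wall's tip (300,225) and is heading into the bay mouth. Pushing on.

Call:
{"api": "jog_arm", "payload": {
  "increments": [
    [-0.08, 0, 0, 0],
    [-0.17, -0.01, 0, 0],
    [-0.26, -0.01, 0, 0],
    [-0.35, -0.02, 0, 0],
    [-0.44, -0.02, 0, 0],
    [-0.53, -0.03, 0, 0],
    [-0.61, -0.03, 0, 0],
    [-0.7, -0.03, 0, 0]
  ]
}}

```text
t: 21.75
tool_pos: [0.5855, -0.151, 0.0864]
ee_rot: [-0.587, 0.81, -0.0, -0.0]
wrist_force: [-0.9, -1.9, 0.6]
width: 0.0001
gripper_force: 1.3
```

Run:
```python
from h import *
sbox()
```

```text
blob [ 203  181   42   34 1049]
box rack mm [-31.3 -67.2] theta 15.2 len 163.0 line -12.7 ok -15.4 -3.4 resid 0.73
tool [ -65.3 -185.5] z 0.0864 dir 16.7 F [0.7 0.1 0.2] t 21.8
```

Call:
{"api": "jog_arm", "payload": {
  "increments": [
    [-0.08, 0, 0, 0],
    [-0.16, -0.01, 0, 0],
    [-0.24, -0.01, 0, 0],
    [-0.32, -0.02, 0, 0],
    [-0.4, -0.02, 0, 0],
    [-0.48, -0.02, 0, 0],
    [-0.55, -0.02, 0, 0],
    [-0.62, -0.02, 0, 0]
  ]
}}

```text
t: 22.6
tool_pos: [0.6023, -0.1043, 0.0863]
ee_rot: [-0.587, 0.81, 0.0, -0.0]
wrist_force: [0.1, -3.5, 1.8]
width: 0.0001
gripper_force: 1.4
```

```bash
sed -i 's/145:215,160:245/145:240,160:285/' h.py
python3 - <<'E'
from h import *
c=snap('scene');sbox(c);cv2.imwrite('pics/s6.png',cv2.resize(c['image'][150:260,180:340],(800,550))[:,:,::-1])
E
```

```text
blob [ 205  190   80   50 2246]
box rack mm [-20.8 -22.5] theta 15.3 len 234.0 line -14.1 ok -15.4 -3.2 resid 2.45
tool [ -49.6 -138.8] z 0.0863 dir 16.8 F [-0.   0.7  0.8] t 22.65
```

View pics/s6.png

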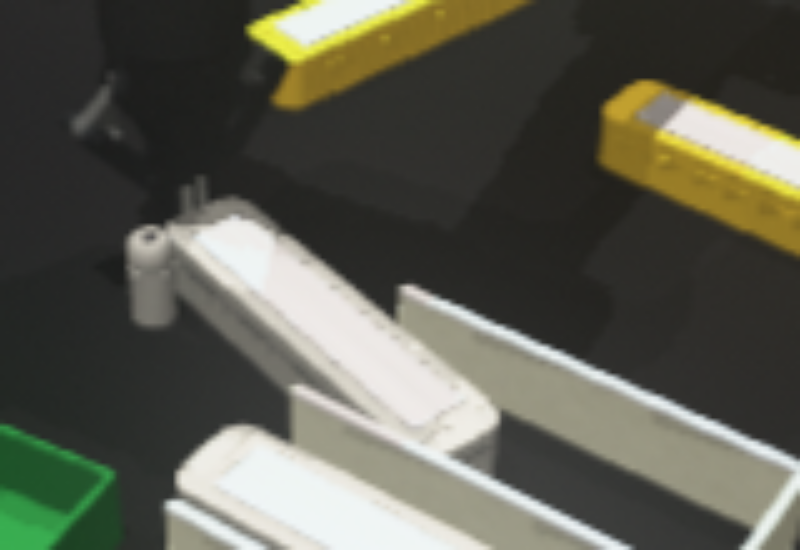

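The enlarged view shows the front end about 80 mm inside the bay. The rear corner at (175,225) is level with the post (150,270), so the box needs ~20 mm more before I swing the rear round.

Call:
{"api": "jog_arm", "payload": {
  "increments": [
    [-0.05, -0.01, 0, 0],
    [-0.1, -0.02, 0, 0],
    [-0.15, -0.02, 0, 0],
    [-0.2, -0.03, 0, 0],
    [-0.25, -0.04, 0, 0],
    [-0.25, -0.04, 0, 0],
    [-0.1, 0, 0, 0],
    [0, 0, 0, 0]
  ]
}}

```text
t: 23.45
tool_pos: [0.6014, -0.1052, 0.0861]
ee_rot: [-0.587, 0.81, 0.0, -0.0]
wrist_force: [-0.7, 0.5, 0.5]
width: 0.0001
gripper_force: 0.0
```

Call:
{"api": "jog_arm", "payload": {
  "increments": [
    [0, 0.15, 0, 0],
    [0, 0.3, 0, 0],
    [0, 0.45, 0, 0],
    [0, 0.6, 0, 0],
    [0, 0.72, 0, 0],
    [-0.25, 0.72, 0, 0],
    [-0.5, 0.72, 0, 0],
    [-0.6, 0.72, 0, 0]
  ]
}}

```text
t: 24.25
tool_pos: [0.5629, -0.0404, 0.0866]
ee_rot: [-0.587, 0.809, -0.0, 0.001]
wrist_force: [0.9, -0.3, 0.4]
width: 0.0
gripper_force: 0.0
```

Run:
```python
from h import *
sbox()
```

```text
blob [ 216  194   69   46 2001]
box rack mm [-27.8  -1.4] theta -2.2 len 216.0 line -27.9 ok -17.0 -39.6 resid 6.61
tool [-90.7 -76.1] z 0.0865 dir 16.7 F [0.1 1.1 0.8] t 24.3
```

Call:
{"api": "jog_arm", "payload": {
  "increments": [
    [0, -0.07, 0, 0],
    [0, -0.14, 0, 0],
    [0, -0.19, 0, 0],
    [0, -0.23, 0, 0],
    [0, -0.27, 0, 0],
    [0, -0.31, 0, 0],
    [0, -0.34, 0, 0],
    [0, -0.34, 0, 0]
  ]
}}

```text
t: 25.1
tool_pos: [0.5883, -0.0499, 0.0862]
ee_rot: [-0.587, 0.81, 0.0, -0.0]
wrist_force: [-0.7, 0.2, 0.2]
width: -0.0003
gripper_force: 0.2
```

```bash
cat >> h.py <<'E'
def rear():
    """robot-side top edge of the box outside the bay (scene camera), and rear end"""
    c=snap('scene');hsv=cv2.cvtColor(c['image'],cv2.COLOR_RGB2HSV)
    m=((hsv[...,1]<70)&(hsv[...,2]>75)).astype(np.uint8)
    k=np.zeros_like(m);k[170:262,205:330]=1;m*=k;m=cv2.morphologyEx(m,cv2.MORPH_OPEN,np.ones((3,3),np.uint8))
    ct=np.vstack([q[:,0] for q in cv2.findContours(m,0,1)[0]]);Q=toR(ray(c,ct,.035))
    Q=Q[(Q[:,1]>-150)&(Q[:,1]<5)&(Q[:,0]>-90)&(Q[:,0]<60)]
    print([(int(y),round(Q[(Q[:,1]>=y)&(Q[:,1]<y+10),0].min(),1)) for y in range(-150,0,10) if ((Q[:,1]>=y)&(Q[:,1]<y+10)).any()],'ymin',Q[Q[:,0]<0][:,1].min() if (Q[:,0]<0).any() else None)
    s=bot.read_state();print('tool',toR(np.array([s['tool_pos']]))[0].round(1),'t',s['t'])
E
python3 -c "
from h import *
rear()"
```

```text
[(-140, np.float64(-21.1)), (-130, np.float64(-22.6)), (-120, np.float64(-19.2)), (-110, np.float64(-42.5)), (-100, np.float64(-50.2)), (-90, np.float64(-48.4)), (-80, np.float64(-49.3)), (-70, np.float64(-50.8)), (-60, np.float64(-48.7)), (-50, np.float64(-41.9)), (-40, np.float64(-40.0)), (-30, np.float64(-38.0)), (-20, np.float64(-36.1)), (-10, np.float64(-55.6))] ymin -139.8050735314072
tool [-65.2 -85.3] t 25.15
```

Call:
{"api": "jog_arm", "payload": {
  "increments": [
    [0, 0.15, 0, 0],
    [0.2, 0.3, 0, 0],
    [0.5, 0.3, 0, 0],
    [0.75, 0.3, 0, 0],
    [0.75, 0, 0, 0],
    [0.75, -0.3, 0, 0],
    [0.7, -0.57, 0, -0.1],
    [0.5, -0.57, 0, -0.2]
  ]
}}

```text
t: 25.95
tool_pos: [0.6216, -0.1031, 0.0865]
ee_rot: [-0.627, 0.779, -0.001, 0.001]
wrist_force: [0.3, 0.4, 0.1]
width: -0.0
gripper_force: 0.0
```

Call:
{"api": "jog_arm", "payload": {
  "increments": [
    [-0.07, 0, 0, 0],
    [-0.14, 0, 0, 0],
    [-0.2, 0, 0, 0],
    [-0.26, 0.01, 0, 0],
    [-0.32, 0.02, 0, 0],
    [-0.38, 0.03, 0, 0],
    [-0.45, 0.04, 0, 0],
    [-0.52, 0.05, 0, 0]
  ]
}}

```text
t: 26.75
tool_pos: [0.624, -0.06, 0.0863]
ee_rot: [-0.627, 0.779, 0.0, -0.0]
wrist_force: [-0.2, -1.1, -1.6]
width: 0.0002
gripper_force: 0.7
```

```bash
python3 -c "
from h import *
rear()"
```

```text
[(-140, np.float64(-21.1)), (-130, np.float64(-22.6)), (-120, np.float64(-14.5)), (-110, np.float64(-1.9)), (-100, np.float64(5.8)), (-90, np.float64(-32.2)), (-80, np.float64(-44.5)), (-70, np.float64(-49.0)), (-60, np.float64(-48.7)), (-50, np.float64(-45.2)), (-40, np.float64(-43.2)), (-30, np.float64(-41.2)), (-20, np.float64(-39.2)), (-10, np.float64(-55.6))] ymin -139.8050735314072
tool [-29.1 -93.9] t 26.8
```

Call:
{"api": "jog_arm", "payload": {
  "increments": [
    [0.2, 0, 0, 0],
    [0.2, 0.3, 0, 0],
    [0.2, 0.6, 0, 0],
    [0.1, 0.7, 0, 0],
    [-0.1, 0.7, 0, 0],
    [-0.3, 0.7, 0, 0],
    [-0.4, 0.7, 0, 0],
    [-0.4, 0.7, 0, 0]
  ]
}}

```text
t: 27.6
tool_pos: [0.5776, -0.0154, 0.0863]
ee_rot: [-0.628, 0.778, -0.0, 0.001]
wrist_force: [0.8, -0.5, -0.5]
width: 0.0006
gripper_force: 0.0
```

Call:
{"api": "jog_arm", "payload": {
  "increments": [
    [0, -0.07, 0, 0],
    [0, -0.14, 0, 0],
    [0, -0.2, 0, 0],
    [0, -0.25, 0, 0],
    [0, -0.3, 0, 0],
    [0, -0.35, 0, 0],
    [0, -0.4, 0, 0],
    [0, -0.45, 0, 0]
  ]
}}

```text
t: 28.4
tool_pos: [0.6117, -0.025, 0.0861]
ee_rot: [-0.627, 0.779, 0.0, -0.0]
wrist_force: [-1.2, -0.1, 0.1]
width: 0.0003
gripper_force: 0.4
```

```bash
python3 -c "
from h import *
rear()"
```

```text
[(-140, np.float64(-21.1)), (-130, np.float64(-22.6)), (-120, np.float64(-19.2)), (-110, np.float64(-3.4)), (-100, np.float64(5.8)), (-90, np.float64(-12.0)), (-80, np.float64(-24.1)), (-70, np.float64(-27.1)), (-60, np.float64(-26.7)), (-50, np.float64(-29.4)), (-40, np.float64(-27.5)), (-30, np.float64(-25.9)), (-20, np.float64(-24.0)), (-10, np.float64(-55.6))] ymin -139.8050735314072
tool [-41.7 -60. ] t 28.45
```

Call:
{"api": "jog_arm", "payload": {
  "increments": [
    [0, 0.2, 0, 0],
    [0.25, 0.2, 0, 0],
    [0.6, 0.2, 0, 0],
    [0.6, 0, 0, 0],
    [0.6, -0.2, 0, -0.1],
    [0.55, -0.34, 0, -0.2],
    [0.55, -0.34, 0, -0.28],
    [0.55, -0.34, 0, -0.28]
  ]
}}

```text
t: 29.25
tool_pos: [0.6291, -0.0737, 0.0862]
ee_rot: [-0.68, 0.733, -0.0, 0.0]
wrist_force: [0.2, 0.4, 0.4]
width: -0.0
gripper_force: 0.0
```

Run:
```python
from h import *
rear()
c=snap('scene');cv2.imwrite('pics/s7.png',cv2.resize(c['image'][150:270,180:340],(800,600))[:,:,::-1])
s=bot.read_state();X=R.from_quat(s['ee_rot']).as_matrix()[:,0];print(np.degrees(np.arctan2(-X[:2]@EX,-X[:2]@EY)))
```

```text
[(-140, np.float64(-13.3)), (-130, np.float64(-13.0)), (-120, np.float64(-14.5)), (-110, np.float64(-1.9)), (-100, np.float64(10.3)), (-90, np.float64(-12.0)), (-80, np.float64(-24.1)), (-70, np.float64(-27.1)), (-60, np.float64(-26.7)), (-50, np.float64(-26.5)), (-40, np.float64(-24.6)), (-30, np.float64(-24.2)), (-20, np.float64(-24.0)), (-10, np.float64(-55.6))] ymin -139.1256660674296
tool [ -24.  -108.2] t 29.3
3.0678359049312007
```

View pics/s7.png

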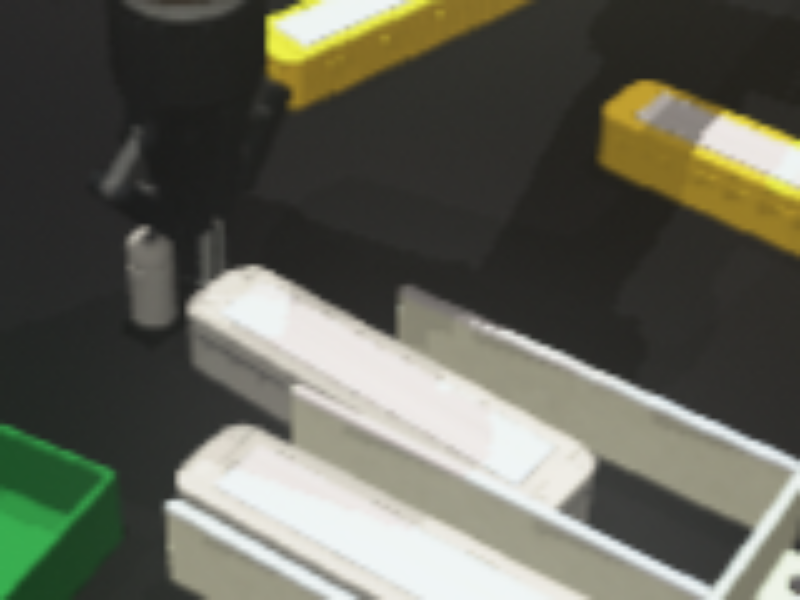

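The box now lies nearly straight with about two thirds of its length in the bay. The fingertips at (212,255) stand between the post (150,275) and its rear end.

Call:
{"api": "jog_arm", "payload": {
  "increments": [
    [-0.06, 0, 0, 0],
    [-0.12, 0, 0, 0],
    [-0.17, 0, 0, 0],
    [-0.22, 0, 0, 0],
    [-0.26, 0, 0, 0],
    [-0.3, 0, 0, 0],
    [-0.26, -0.06, 0, 0],
    [-0.26, -0.12, 0, 0]
  ]
}}

```text
t: 30.15
tool_pos: [0.6402, -0.0537, 0.0863]
ee_rot: [-0.68, 0.734, -0.0, 0.0]
wrist_force: [0.5, -0.8, 0.3]
width: 0.0001
gripper_force: 0.0
```

Call:
{"api": "jog_arm", "payload": {
  "increments": [
    [0, -0.1, 0, 0],
    [0, -0.16, 0, 0],
    [-0.06, -0.16, 0, 0],
    [-0.12, -0.16, 0, 0],
    [-0.18, -0.16, 0, 0],
    [-0.24, -0.16, 0, 0],
    [-0.3, -0.16, 0, 0],
    [-0.36, -0.16, 0, 0]
  ]
}}

```text
t: 30.95
tool_pos: [0.6545, -0.0254, 0.0862]
ee_rot: [-0.68, 0.733, 0.0, -0.0]
wrist_force: [0.4, -1.0, -0.3]
width: 0.0008
gripper_force: 0.8
```

```bash
python3 -c "
from h import *
rear()"
```

```text
[(-140, np.float64(-32.3)), (-130, np.float64(-33.8)), (-120, np.float64(-14.5)), (-110, np.float64(7.2)), (-100, np.float64(10.3)), (-90, np.float64(17.8)), (-80, np.float64(29.5)), (-50, np.float64(-21.7)), (-40, np.float64(-26.0)), (-30, np.float64(-25.9)), (-20, np.float64(-25.5)), (-10, np.float64(-55.6))] ymin -132.73265803122766
tool [  0.5 -58.7] t 31.0
```

Call:
{"api": "jog_arm", "payload": {
  "increments": [
    [-0.05, 0, 0, 0],
    [-0.1, 0, 0, 0],
    [-0.15, 0, 0, 0],
    [-0.2, 0, 0, 0],
    [-0.25, 0, 0, 0],
    [-0.3, 0, 0, 0],
    [-0.35, 0, 0, 0],
    [-0.35, 0, 0, 0]
  ]
}}

```text
t: 31.8
tool_pos: [0.657, 0.0028, 0.0863]
ee_rot: [-0.68, 0.733, -0.0, 0.0]
wrist_force: [0.2, -0.1, 0.8]
width: 0.0004
gripper_force: 0.0
```

Call:
{"api": "jog_arm", "payload": {
  "increments": [
    [-0.01, 0, 0, 0],
    [-0.02, 0, 0, 0],
    [-0.03, 0, 0, 0],
    [-0.04, 0, 0, 0],
    [-0.05, 0, 0, 0],
    [-0.05, 0, 0, 0],
    [-0.05, 0, 0, 0],
    [-0.05, 0, 0, 0]
  ]
}}

```text
t: 32.6
tool_pos: [0.6572, 0.006, 0.0864]
ee_rot: [-0.68, 0.733, -0.0, 0.0]
wrist_force: [0.4, -1.2, 0.4]
width: -0.0002
gripper_force: 1.0
```

```bash
python3 -c "
from h import *
rear()"
```

```text
[(-140, np.float64(-21.1)), (-130, np.float64(-22.6)), (-120, np.float64(-19.2)), (-110, np.float64(-6.5)), (-100, np.float64(-37.4)), (-90, np.float64(-30.9)), (-80, np.float64(29.5)), (-20, np.float64(-14.8)), (-10, np.float64(-55.6))] ymin -139.8050735314072
tool [  2.3 -28. ] t 32.65
```

Call:
{"api": "jog_arm", "payload": {
  "increments": [
    [-0.01, 0, 0, 0],
    [-0.02, 0, 0, 0],
    [-0.03, 0, 0, 0],
    [-0.03, 0, 0, 0],
    [-0.03, 0, 0, 0],
    [-0.03, 0, 0, 0],
    [-0.03, 0, 0, 0],
    [-0.03, 0, 0, 0]
  ]
}}

```text
t: 33.45
tool_pos: [0.6574, 0.0085, 0.0863]
ee_rot: [-0.68, 0.733, -0.0, 0.0]
wrist_force: [-0.7, -1.4, 1.3]
width: 0.0003
gripper_force: 0.8
```

Call:
{"api": "jog_arm", "payload": {
  "increments": [
    [-0.01, 0, 0, 0],
    [-0.01, 0, 0, 0],
    [-0.02, 0, 0, 0],
    [-0.02, 0, 0, 0],
    [-0.02, 0, 0, 0],
    [-0.02, 0, 0, 0],
    [-0.02, 0, 0, 0],
    [-0.02, 0, 0, 0]
  ]
}}

```text
t: 34.25
tool_pos: [0.6574, 0.01, 0.0863]
ee_rot: [-0.68, 0.733, 0.0, -0.0]
wrist_force: [-0.5, -2.8, 1.4]
width: 0.0002
gripper_force: 1.2
```

Call:
{"api": "jog_arm", "payload": {
  "increments": [
    [-0.01, 0, 0, 0],
    [-0.01, 0, 0, 0],
    [-0.01, 0, 0, 0],
    [-0.02, 0, 0, 0],
    [-0.02, 0, 0, 0],
    [-0.02, 0, 0, 0],
    [-0.02, 0, 0, 0],
    [-0.02, 0, 0, 0]
  ]
}}

```text
t: 35.05
tool_pos: [0.6575, 0.0116, 0.0863]
ee_rot: [-0.68, 0.733, 0.0, 0.0]
wrist_force: [0.2, -1.3, 0.3]
width: 0.0
gripper_force: 0.9
```

Run:
```python
from h import *
rear();s=bot.read_state();print(s['wrist_force'])
t=snap('top')
im=t['image'].mean(2)
for r in(152,156,160):print(r,im[r,168:186].astype(int))
```

```text
[(-140, np.float64(-21.1)), (-130, np.float64(-22.6)), (-120, np.float64(-19.2)), (-110, np.float64(-6.5)), (-100, np.float64(-35.7)), (-90, np.float64(-37.2)), (-80, np.float64(-22.8)), (-20, np.float64(7.1)), (-10, np.float64(-55.6))] ymin -139.8050735314072
tool [  2.6 -22.3] t 35.1
[ 0.19039369 -0.91314972  1.1967416 ]
152 [236 232 222 218 219 221 222 221 222 221 221 220 219 216 214 211 209 206]
156 [212 207 208 211 213 216 218 219 219 219 218 217 216 213 211 210 208 206]
160 [194 201 205 208 211 215 216 216 216 216 216 215 214 212 211 208 204 202]
```

Call:
{"api": "jog_arm", "payload": {
  "increments": [
    [-0.01, 0, 0, 0],
    [-0.01, 0, 0, 0],
    [-0.01, 0, 0, 0],
    [-0.02, 0, 0, 0],
    [-0.02, 0, 0, 0],
    [-0.02, 0, 0, 0],
    [-0.02, 0, 0, 0],
    [-0.02, 0, 0, 0]
  ]
}}

```text
t: 35.95
tool_pos: [0.6577, 0.0132, 0.0863]
ee_rot: [-0.68, 0.733, 0.0, 0.0]
wrist_force: [-0.1, -1.8, 1.0]
width: 0.0001
gripper_force: 1.0
```

Call:
{"api": "jog_arm", "payload": {
  "increments": [
    [-0.01, 0, 0, 0],
    [-0.01, 0, 0, 0],
    [-0.01, 0, 0, 0],
    [-0.02, 0, 0, 0],
    [-0.02, 0, 0, 0],
    [-0.02, 0, 0, 0],
    [-0.02, 0, 0, 0],
    [-0.02, 0, 0, 0]
  ]
}}

```text
t: 36.75
tool_pos: [0.6578, 0.0148, 0.0863]
ee_rot: [-0.68, 0.733, 0.0, 0.0]
wrist_force: [-0.6, -2.4, 1.0]
width: 0.0001
gripper_force: 1.0
```

Call:
{"api": "jog_arm", "payload": {
  "increments": [
    [-0.01, 0, 0, 0],
    [-0.01, 0, 0, 0],
    [-0.01, 0, 0, 0],
    [-0.02, 0, 0, 0],
    [-0.02, 0, 0, 0],
    [-0.02, 0, 0, 0],
    [-0.02, 0, 0, 0],
    [-0.02, 0, 0, 0]
  ]
}}

```text
t: 37.55
tool_pos: [0.6579, 0.0164, 0.0863]
ee_rot: [-0.68, 0.733, 0.0, 0.0]
wrist_force: [-0.1, -1.3, 0.6]
width: -0.0002
gripper_force: 1.0
```

Call:
{"api": "jog_arm", "payload": {
  "increments": [
    [-0.01, 0, 0, 0],
    [-0.01, 0, 0, 0],
    [-0.01, 0, 0, 0],
    [-0.02, 0, 0, 0],
    [-0.02, 0, 0, 0],
    [-0.02, 0, 0, 0],
    [-0.02, 0, 0, 0],
    [-0.02, 0, 0, 0]
  ]
}}

```text
t: 38.35
tool_pos: [0.6579, 0.0169, 0.0863]
ee_rot: [-0.68, 0.734, -0.0, -0.001]
wrist_force: [0.2, -6.2, 0.5]
width: 0.0
gripper_force: 3.4
```

Force has risen to 6 N with the motion stopped, so the box is home. Backing off and lifting to look.

Call:
{"api": "jog_arm", "payload": {
  "increments": [
    [0.05, 0, 0, 0],
    [0.1, 0, 0, 0],
    [0.2, 0, 0, 0],
    [0.2, 0, -0.2, 0],
    [0.2, 0, -0.4, 0],
    [0.2, 0, -0.6, 0],
    [0.2, 0, -0.8, 0],
    [0.2, 0, -1, 0]
  ]
}}

```text
t: 39.15
tool_pos: [0.6567, 0.002, 0.1668]
ee_rot: [-0.68, 0.733, 0.0, 0.0]
wrist_force: [1.3, 0.6, 0.1]
width: -0.0002
gripper_force: 0.0
```

Call:
{"api": "jog_arm", "payload": {
  "increments": [
    [0.2, 0, 0, 0],
    [0.4, 0, 0, 0],
    [0.6, 0, 0, 0],
    [0.8, 0, 0, 0],
    [1, 0, 0, 0],
    [1, 0.3, 0, 0],
    [1, 0.6, 0, 0],
    [1, 1, 0, 0]
  ]
}}

```text
t: 39.95
tool_pos: [0.5706, -0.0729, 0.1657]
ee_rot: [-0.679, 0.734, -0.0, -0.0]
wrist_force: [-0.1, -0.5, -0.2]
width: -0.0001
gripper_force: 0.0
```

Call:
{"api": "jog_arm", "payload": {
  "increments": [
    [0.2, 0.1, 0, 0],
    [0.4, 0.2, 0, 0],
    [0.6, 0.3, 0, 0],
    [0.8, 0.4, 0, 0],
    [1, 0.5, 0, 0],
    [1, 0.6, 0, 0],
    [1, 0.8, 0, 0],
    [1, 1, 0, 0]
  ]
}}

```text
t: 40.75
tool_pos: [0.4845, -0.1457, 0.1661]
ee_rot: [-0.68, 0.734, 0.0, 0.0]
wrist_force: [-0.1, -0.9, -0.2]
width: 0.0
gripper_force: 0.0
```

Run:
```python
from h import *
t=snap('top');cv2.imwrite('pics/t8.png',cv2.resize(t['image'][105:215,160:350],(760,440),interpolation=2)[:,:,::-1])
hsv=cv2.cvtColor(t['image'],cv2.COLOR_RGB2HSV)
m=(hsv[...,2]>150).astype(np.uint8);k=np.zeros_like(m);k[146:167,173:250]=1;m*=k
n,l,st,_=cv2.connectedComponentsWithStats(m);i=1+np.argmax(st[1:,4]);print(st[i])
Q=toR(ray(t,np.argwhere(l==i)[:,::-1],.035));mu=Q.mean(0)
u,s,v=np.linalg.svd(Q-mu,full_matrices=False);print('centre',mu,'theta deg',np.degrees(np.arctan(v[0,0]/v[0,1])),'ext',Q.min(0),Q.max(0))
```

```text
[ 173  146   66   19 1013]
centre [  5.11853737 100.93135248] theta deg 3.529209091950506 ext [-25.98721741  -8.01163829] [ 33.65451274 211.4017961 ]
```

View pics/t8.png

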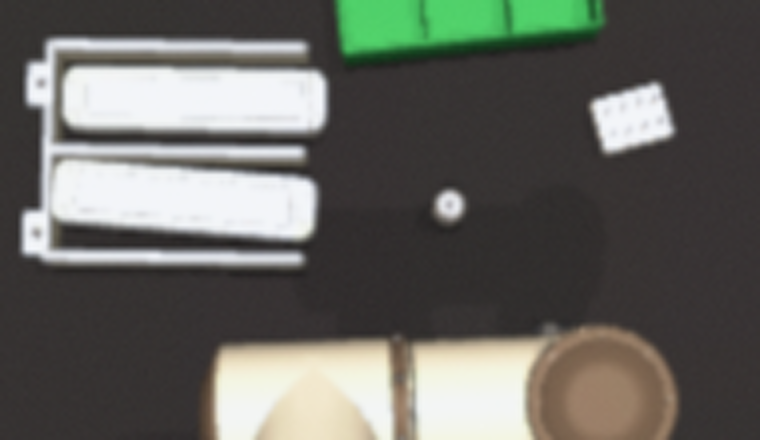

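The box is in the bay and home against the back wall (centre ~(5,101) mm), but still ~3.5° skewed, its rear end toward the robot at crop (315,215). The margin is thin, so I'll nudge the protruding rear corner sideways.

Call:
{"api": "jog_arm", "payload": {
  "increments": [
    [-0.12, -0.08, 0, 0],
    [-0.25, -0.16, 0, 0],
    [-0.37, -0.24, 0, 0],
    [-0.5, -0.32, 0, 0],
    [-0.62, -0.4, 0, 0],
    [-0.75, -0.48, 0, 0],
    [-0.87, -0.55, 0, 0],
    [-1, -0.61, 0, 0]
  ]
}}

```text
t: 41.6
tool_pos: [0.5405, -0.0685, 0.1662]
ee_rot: [-0.68, 0.733, 0.0, -0.0]
wrist_force: [0.1, -0.2, 0.5]
width: -0.0002
gripper_force: 0.0
```

Call:
{"api": "jog_arm", "payload": {
  "increments": [
    [-0.12, -0.08, 0, 0],
    [-0.25, -0.16, 0, 0],
    [-0.37, -0.24, 0, 0],
    [-0.5, -0.32, 0, 0],
    [-0.62, -0.4, 0, 0],
    [-0.75, -0.48, 0, 0],
    [-0.87, -0.55, 0, 0],
    [-1, -0.61, 0, 0]
  ]
}}

```text
t: 42.4
tool_pos: [0.5951, 0.0075, 0.1663]
ee_rot: [-0.68, 0.734, -0.0, -0.0]
wrist_force: [-0.5, -0.7, 0.2]
width: -0.0
gripper_force: 0.0
```

Call:
{"api": "jog_arm", "payload": {
  "increments": [
    [-0.1, 0, 0, -0.1],
    [-0.18, 0, 0, -0.1],
    [-0.18, 0, 0.2, -0.1],
    [-0.18, 0, 0.4, -0.1],
    [-0.18, 0, 0.6, -0.1],
    [-0.18, 0, 0.8, -0.1],
    [-0.18, 0, 0.95, -0.1],
    [-0.18, 0, 1, -0.1]
  ]
}}

```text
t: 43.2
tool_pos: [0.5951, 0.0211, 0.0849]
ee_rot: [-0.698, 0.716, 0.001, -0.001]
wrist_force: [-0.2, -1.2, 0.3]
width: -0.0
gripper_force: 0.0
```

```bash
python3 -c "
from h import *
rear()"
```

```text
[(-140, np.float64(-21.1)), (-130, np.float64(-22.6)), (-120, np.float64(-19.2)), (-110, np.float64(-6.5)), (-100, np.float64(5.8)), (-90, np.float64(17.8)), (-80, np.float64(-89.1)), (-70, np.float64(-85.2)), (-60, np.float64(-73.2)), (-10, np.float64(-55.6))] ymin -139.8050735314072
tool [-60.  -14.3] t 43.25
```

Call:
{"api": "jog_arm", "payload": {
  "increments": [
    [0.01, -0.06, 0, 0],
    [0.01, -0.12, 0, 0],
    [0.01, -0.18, 0, 0],
    [0.01, -0.22, 0, 0],
    [0.01, -0.25, 0, 0],
    [0.01, -0.28, 0, 0],
    [0.01, -0.31, 0, 0],
    [0.01, -0.33, 0, 0]
  ]
}}

```text
t: 44.05
tool_pos: [0.6222, 0.0196, 0.0863]
ee_rot: [-0.698, 0.716, 0.0, -0.0]
wrist_force: [-0.3, -0.4, -0.4]
width: -0.0
gripper_force: 0.0
```

Call:
{"api": "jog_arm", "payload": {
  "increments": [
    [0, -0.01, 0, 0],
    [0, -0.02, 0, 0],
    [0, -0.02, 0, 0],
    [0, -0.03, 0, 0],
    [0, -0.03, 0, 0],
    [0, -0.03, 0, 0],
    [0, -0.03, 0, 0],
    [0, -0.03, 0, 0]
  ]
}}

```text
t: 44.85
tool_pos: [0.6244, 0.0196, 0.0863]
ee_rot: [-0.698, 0.716, 0.0, -0.0]
wrist_force: [0.5, -0.1, -0.4]
width: -0.0002
gripper_force: 0.0
```

Call:
{"api": "jog_arm", "payload": {
  "increments": [
    [0, -0.01, 0, 0],
    [0, -0.02, 0, 0],
    [0, -0.03, 0, 0],
    [0, -0.04, 0, 0],
    [0, -0.04, 0, 0],
    [0, -0.04, 0, 0],
    [0, -0.04, 0, 0],
    [0, -0.04, 0, 0]
  ]
}}

```text
t: 45.65
tool_pos: [0.6276, 0.0195, 0.0863]
ee_rot: [-0.698, 0.716, 0.0, -0.0]
wrist_force: [-0.6, -1.1, 1.1]
width: -0.0001
gripper_force: 0.0
```

```bash
cat >> h.py <<'E'
def bay():
    t=snap('top');im=t['image'].astype(float).mean(2)
    out=[]
    for col in range(178,236,3):
        v=im[148:167,col];g=np.where(v>130)[0]
        out.append((col,int(im[155,col]),148+int(g.max()) if len(g) else None))
    print(out)
E
python3 -c "
from h import *
bay();rear()"
```

```text
[(178, 218, 166), (181, 225, 166), (184, 229, 166), (187, 233, 166), (190, 161, 166), (193, 116, 166), (196, 211, 164), (199, 237, 166), (202, 238, 166), (205, 239, 166), (208, 240, 166), (211, 231, 166), (214, 240, 166), (217, 241, 166), (220, 230, 166), (223, 125, 166), (226, 93, 166), (229, 98, 166), (232, 108, None), (235, 118, None)]
[(-140, np.float64(-21.1)), (-130, np.float64(-22.6)), (-120, np.float64(-19.2)), (-110, np.float64(-6.5)), (-100, np.float64(5.8)), (-90, np.float64(-74.3)), (-80, np.float64(-75.8)), (-70, np.float64(-55.7)), (-10, np.float64(-55.6))] ymin -139.8050735314072
tool [-27.5 -15.2] t 45.75
```

Call:
{"api": "jog_arm", "payload": {
  "increments": [
    [0, 0.08, 0, 0],
    [0, 0.16, 0, 0],
    [0, 0.25, 0, 0],
    [-0.02, 0.25, 0, 0],
    [-0.05, 0.25, 0, 0],
    [-0.05, 0.18, 0, 0],
    [-0.05, 0.14, 0, 0],
    [-0.05, 0.12, 0, 0]
  ]
}}

```text
t: 46.55
tool_pos: [0.6189, 0.0238, 0.0863]
ee_rot: [-0.698, 0.716, -0.0, 0.0]
wrist_force: [-0.3, 0.5, 0.4]
width: -0.0001
gripper_force: 0.0
```

Call:
{"api": "jog_arm", "payload": {
  "increments": [
    [0, -0.01, 0, 0],
    [0, -0.02, 0, 0],
    [0, -0.03, 0, 0],
    [0, -0.04, 0, 0],
    [0, -0.05, 0, 0],
    [0, -0.05, 0, 0],
    [0, -0.05, 0, 0],
    [0, -0.05, 0, 0]
  ]
}}

```text
t: 47.35
tool_pos: [0.6221, 0.0236, 0.0863]
ee_rot: [-0.698, 0.716, -0.0, 0.0]
wrist_force: [0.5, 0.4, 0.3]
width: -0.0001
gripper_force: 0.0
```

Now at x≈-33; continuing in small steps until there is contact.

Call:
{"api": "jog_arm", "payload": {
  "increments": [
    [0, -0.01, 0, 0],
    [0, -0.02, 0, 0],
    [0, -0.03, 0, 0],
    [0, -0.04, 0, 0],
    [0, -0.05, 0, 0],
    [0, -0.05, 0, 0],
    [0, -0.05, 0, 0],
    [0, -0.05, 0, 0]
  ]
}}

```text
t: 48.15
tool_pos: [0.626, 0.0233, 0.0862]
ee_rot: [-0.698, 0.716, 0.0, -0.0]
wrist_force: [-1.0, -2.0, 0.2]
width: 0.0004
gripper_force: 1.3
```

Call:
{"api": "jog_arm", "payload": {
  "increments": [
    [0, -0.01, 0, 0],
    [0, -0.02, 0, 0],
    [0, -0.03, 0, 0],
    [0, -0.03, 0, 0],
    [0, -0.03, 0, 0],
    [0, -0.03, 0, 0],
    [0, -0.03, 0, 0],
    [0, -0.03, 0, 0]
  ]
}}

```text
t: 48.95
tool_pos: [0.6284, 0.0233, 0.0862]
ee_rot: [-0.698, 0.716, 0.0, -0.0]
wrist_force: [0.2, -5.5, -1.4]
width: 0.0
gripper_force: 2.5
```

Call:
{"api": "jog_arm", "payload": {
  "increments": [
    [0, -0.01, 0, 0],
    [0, -0.02, 0, 0],
    [0, -0.02, 0, 0],
    [0, -0.03, 0, 0],
    [0, -0.03, 0, 0],
    [0, -0.03, 0, 0],
    [0, -0.03, 0, 0],
    [0, -0.03, 0, 0]
  ]
}}

```text
t: 49.75
tool_pos: [0.6308, 0.0231, 0.0863]
ee_rot: [-0.698, 0.716, 0.0, -0.0]
wrist_force: [0.2, -5.5, -2.1]
width: 0.0
gripper_force: 2.7
```

Call:
{"api": "jog_arm", "payload": {
  "increments": [
    [0.05, 0, 0, 0],
    [0.1, 0, 0, 0],
    [0.2, 0, 0, 0],
    [0.2, 0, -0.2, 0],
    [0.2, 0, -0.4, 0],
    [0.2, 0, -0.6, 0],
    [0.2, 0, -0.8, 0],
    [0.2, 0, -1, 0]
  ]
}}

```text
t: 50.55
tool_pos: [0.6308, 0.0073, 0.1673]
ee_rot: [-0.698, 0.716, -0.0, 0.001]
wrist_force: [-0.2, 0.1, 0.2]
width: -0.0002
gripper_force: 0.0
```

Call:
{"api": "jog_arm", "payload": {
  "increments": [
    [0.2, 0.1, 0, 0],
    [0.4, 0.2, 0, 0],
    [0.6, 0.3, 0, 0],
    [0.8, 0.4, 0, 0],
    [1, 0.5, 0, 0],
    [1, 0.6, 0, 0],
    [1, 0.8, 0, 0],
    [1, 1, 0, 0]
  ]
}}

```text
t: 51.35
tool_pos: [0.5476, -0.0709, 0.166]
ee_rot: [-0.698, 0.716, 0.0, -0.0]
wrist_force: [0.2, 0.2, 0.8]
width: 0.0001
gripper_force: 0.0
```

Call:
{"api": "jog_arm", "payload": {
  "increments": [
    [0.2, 0.1, 0, 0],
    [0.4, 0.2, 0, 0],
    [0.6, 0.3, 0, 0],
    [0.8, 0.4, 0, 0],
    [1, 0.5, 0, 0],
    [1, 0.6, 0, 0],
    [1, 0.8, 0, 0],
    [1, 1, 0, 0]
  ]
}}

```text
t: 52.15
tool_pos: [0.4657, -0.1489, 0.1661]
ee_rot: [-0.698, 0.717, 0.0, -0.0]
wrist_force: [-0.5, -0.0, -0.4]
width: 0.0001
gripper_force: 0.0
```

```bash
cat >> h.py <<'E'
def bay2():
    t=snap('top');im=t['image'].astype(float).mean(2)
    # lower (robot-side) top edge of the box and near wall centre, subpixel, by column
    P=[];W=[]
    for c in range(182,228,2):
        v=im[150:166,c];j=np.where(v>140)[0].max();P.append((c,150+j+(v[j]-140)/(v[j]-v[j+1]) if j<15 else np.nan))
        w=np.clip(im[165:173,c]-130,0,None);W.append((c,(w*np.arange(165,173)).sum()/w.sum()))
    P=np.array(P);W=np.array(W);P=P[~np.isnan(P[:,1])]
    A=toR(ray(t,P,.035));B=toR(ray(t,W,.045))
    fa=np.polyfit(A[:,1],A[:,0],1);fb=np.polyfit(B[:,1],B[:,0],1)
    print('box edge deg',np.degrees(np.arctan(fa[0])).round(2),'wall deg',np.degrees(np.arctan(fb[0])).round(2),'edge x at 0,100,200',np.polyval(fa,[0,100,200]).round(1),len(P),np.std(A[:,0]-np.polyval(fa,A[:,1])).round(2))
    r=im[150:160,225:250].mean(0);print('rear profile',r.astype(int));return t
E
python3 - <<'E'
from h import *
t=bay2();cv2.imwrite('pics/t9.png',cv2.resize(t['image'][105:215,160:350],(760,440),interpolation=2)[:,:,::-1])
E
```

```text
box edge deg 2.04 wall deg -0.15 edge x at 0,100,200 [-21.7 -18.1 -14.5] 23 0.2
rear profile [244 244 243 243 243 243 240 230 239 243 244 245 237 180  98  57  52  52
  52  51  52  52  51  52  51]
```

The box is now about 2° off straight, still home against the back wall, and the arm is clear. Handing in.

```bash
python3 -c "
from h import *
print(bot.finish_job())"
```

```text
the job is handed in; nothing more can be done
None
```

I handed the job in: the steel instrument box is in the empty bay, home against the back wall and about 2° off straight, with the arm clear and nothing else moved as far as I could see; the judge gave no result back.

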